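# Crank the sample carousel round to the reader

### The arm

A 6-joint arm with a two-finger parallel gripper is mounted at the origin on the work surface. World frame = base frame: x ahead of the robot, y to its left, z up, the work surface at z = 0. Lengths are in m, angles in rad, forces in N, time in s.
With the tool pointing down it reaches from about 0.25 to 0.775 m from the base axis. Payload 8.9 kg.
Tool frame: the origin (TCP) lies midway between the tips of the shut fingers; the grasp point (between the pads) lies 19 mm behind it (bot.grip_depth is the distance from the TCP to the grasp point, in m); y points along the fingers, x is the direction in which the jaws open and shut, and the axes are right-handed (so a half turn about y gives the same grasp; the last joint's range is limited). The gripper opens to 85 mm and grips with 20 to 120 N. Pads are 22 mm wide; open, the fingers measure 114 mm over their backs; the gripper's body (76 mm by 85 mm) begins 54 mm behind the grasp point. The pads swing forward as they close: fully open they stand 13 mm farther back than shut.
Start: joints at [-1.429, 0.291, -0.153, 1.127, 0, 1.431], TCP at [0.145, -0.504, 0.197] pointing down, gripper open.
Joint ranges: [-2.52, 2.52], [-0.91, 1.74], [-1.3, 1.37], [-1.96, 2.02], [-1.52, 1.47], [-3.14, 3.14]. Speed limits (rad/s): [2.22, 2.22, 2.79, 3.14, 3.14, 3.14].

### API

Orientations are given as a 3x3 rotation matrix whose columns are the frame's x, y, z axes.
In Python, from workcell import telemetry, cams, ticket, nets, bot gives the robot as it stands. The module is installed in compiled form; this text tells all that it offers.
- The arm moves only by the tool play_rows, never from a script. Its argument "moves" is a list of rows, each a list of 2 entries, a list of its own where there are three numbers: the shift along the tool's x, y, z in units of 25 mm (1.0 is 25 mm), then the turn about the tool's y in units of 5 degrees (1.0 is 5 degrees). A call has 1 to 8 rows; each row is the pose to reach, as a shift and turn from the pose commanded when the call began, along the tool's axes at that moment; what a row does not reach only later rows make up. A row lasts 1/8 s, in which the tool goes at most 62.5 mm and 10.7 degrees, less where a joint would pass 70% of its speed; a pose out of reach is approached as far as the arm can. A call with a gripper value outside its range is refused whole. "fingers" is the finger opening in mm, from 0 to 85.4, set as the call begins (left out, the last holds). The fingers move at their own pace and stop on an object; the grip force is fixed at half the most. Time passes only in rows, so rows that repeat a pose let the fingers close. It gives the time, the measured TCP pose, the force and the opening at its end, in the units of the state.
- telemetry.state(): the state, without advancing time (a new reading comes with each control period).
- cams.grab_frame(name): name is "side" or "top"; returns (picture, depth): 384x512x3 uint8, red, green, blue; 384x512 float32, m along the optical axis (not along the pixel's ray), 0 where there is no reading.
- cams.get_calibration(name): a dict with "fx", "fy", "cx", "cy" (pixels), "camera_from_world" (4x4, takes a point from world to camera coordinates). Camera axes: x right, y down, z forward; pixel columns grow to the right and rows downward; lengths in m; the calibration is good to about 2 mm. A picture is of the moment at which its call begins. get_calibration takes no time and is no camera call.
- ticket.sign_off(): hands the job in, once; it reports no verdict.
Trained networks look in the newest picture that a camera, given by its name, has taken for a name from the list of things; names that differ only in an ending like _2 or _b are one class to them, and where a whole thing is asked for, a point or a joint stands for the part that bears it (a point fixed in the world has none). Each returns a list of dicts, best first, with "p" (0 to 1); they miss things now and then, are a little off and sometimes report something else, mostly with a low value. They report only what shows in the picture. A call takes as long as a camera call. They do not tell look-alikes from the thing itself.
- nets.recognise(camera, thing): "at" ([x, y, z] in m, in world coordinates, good to about 4 mm: the middle of the surface that is visible of it).
- nets.trace(camera, thing): "pixels" (384x512 bool, what is visible of it).
- nets.pinpoint(camera, thing): "at" ([x, y, z] in m, in world coordinates, good to about 4 mm: a listed point, or the origin of a listed thing).
The state is a dict: "time_s": time; "q": joint angles; "dq": joint speeds; "effort": joint torques, N m; "tool_pos": TCP position; "tool_rot": TCP orientation; "force": force on the tool from outside, world axes, zero at the start; "ft_torque": the same for the moment, N m; "finger_gap": opening from 0.0 (shut) to 1.0 (fully open).
Only numpy, scipy, OpenCV 4.12 (cv2) and the standard library are available. Lean on these libraries where they do the work, as an engineer would, in place of code of your own. Each camera call takes 0.05 s, during which the arm holds its last target.

### The job

Bring the tall bottle on the sample carousel round to the reader (the white block at the end of the base plate) by turning the carousel's handwheel, and leave it standing there in front of the reader's lens. Each full turn of the wheel moves the tray on by one place, in the same direction as the wheel, so count the turns needed; either direction will do. Do not touch the tray or the bottle themselves.

Things in the scene. Friction and masses are not known exactly. Their poses are not given: they have to be found in the camera images.
- crank_knob (a point): Centre (half-way up) of the upright black revolving knob on the steel handwheel: a cylinder 22 mm in diameter and 56 mm tall, standing on the wheel, its centre 31 mm above the top of the 12 mm thick wheel rim. It spins freely on its own pin, so it can be pinched from above and led round in a level circle of 50 mm radius about the wheel's axis without turning the gripper. Leading it takes about 2 to 5 N. The point's own axes spin with the knob and mean nothing.
- wheel_hub (a point): Point on the vertical axis of the horizontal handwheel (128 mm across), at the top of its rim, about 96 mm above the bench. The knob goes round this axis, 50 mm out, with its centre 31 mm higher than this point. Does not move when the wheel turns. Its x and y axes are those of the carousel's base plate: the tray's axis lies 260 mm from it along -y.
- handwheel (a joint): Angle of the handwheel in rad, 0 at the start, growing counter-clockwise seen from above; no end stops. It is stiff enough to stay where it is left. One full turn (6.283) turns the tray 60 degrees, which is one place, the same way round.
- tray: The round aluminium tray, 230 mm across and 8 mm thick, that the handwheel turns through 6 to 1 gearing. Origin on its vertical axis at its upper face, 48 mm above the bench. It has six places, low grey rings 10 mm high, evenly spaced on a circle of 82 mm radius; three hold jars or bottles, the others are empty. Must not be touched by the robot.
- bottle: The tall amber bottle with a narrow neck, 42 mm in diameter and 125 mm tall, loose in one of the tray's places, one or two places away from the reader, either way round. Origin at the centre of its underside. The two other vessels on the tray are amber jars of the same width but only 58 mm tall. Must not be touched by the robot.
- read_spot (a point): Fixed point on the tray's upper face, 82 mm from the tray's axis, in front of the lens of the reader: the white block, 64 by 50 mm, its top 97 mm above the bench, that stands on the base plate beside the tray, on the side away from the handwheel. Here the bottle must end; one place is here at the start (empty).
There are look-alikes about, which are no part of the job. What is shaped like the bottle but blue is not meant.

How it is judged:
By the outcome, as a careful person would: the job done as asked, in the order asked, and still so for the second after the job is handed in, with the robot touching nothing.
It also fails if it takes over 58 s, if anything falls off the work surface, if the arm or the gripper's body presses on something with over 40 N, if the wrist force passes 120 N, or if a joint passes its speed limit or range.

## Working session

There is one attempt and no reset: what is moved stays moved. The work goes in short steps, Python scripts to look and compute and a tool call to move; the robot and the scene stay as the last step left them, time stands still between calls to the robot, and variables do not carry over. Pictures are saved under pics/ and viewed, and the job is handed in when it is done.

Besides the shell and the picture viewer there is one more tool, called after "Emit:" as name(argument=value, ...) on one line, values as JSON. play_rows: Moves the arm, as the interface text tells. Its arguments: {"type":"object","properties":{"moves":{"type":"array"},"fingers":{"type":"number"}},"required":["moves"]}

```bash
mkdir -p pics; python3 - <<'E'
from workcell import telemetry, cams, nets, bot
import cv2,numpy as np
s=telemetry.state(); print(s['time_s'],s['tool_pos'],np.round(s['tool_rot'],3),s['finger_gap'],s['force'])
for c in ['top','side']:
    p,d=cams.grab_frame(c); cv2.imwrite(f'pics/{c}0.png',p[:,:,::-1]); np.save(f'{c}d0.npy',d)
    for t in ['crank_knob','wheel_hub','tray','bottle','read_spot']:
        print(c,t,[(round(r['p'],2),np.round(r['at'],3)) for r in nets.pinpoint(c,t)[:3]])
print(telemetry.state()['time_s'])
E
```

```text
0.0 [ 0.14543871 -0.5039492   0.19593918] [[ 0.277 -0.     0.961]
 [-0.961  0.001  0.277]
 [-0.001 -1.     0.   ]] 1.002394839718897 [-0.88112511  0.44103167 -0.90227584]
top crank_knob [(0.74, array([0.47 , 0.081, 0.125]))]
top wheel_hub [(0.57, array([0.518, 0.082, 0.101]))]
top tray [(0.83, array([ 0.528, -0.183,  0.044]))]
top bottle [(0.93, array([ 0.6  , -0.221,  0.049])), (0.69, array([ 0.735, -0.314, -0.001])), (0.56, array([ 0.751, -0.209, -0.   ]))]
top read_spot []
side crank_knob [(0.61, array([0.469, 0.076, 0.126]))]
side wheel_hub [(0.6, array([0.523, 0.078, 0.096]))]
side tray [(0.69, array([ 0.526, -0.187,  0.051]))]
side bottle [(0.77, array([ 0.736, -0.311, -0.002])), (0.67, array([ 0.602, -0.218,  0.045])), (0.59, array([ 0.752, -0.208, -0.005]))]
side read_spot [(0.92, array([ 0.529, -0.26 ,  0.049]))]
0.6
```

View pics/top0.png

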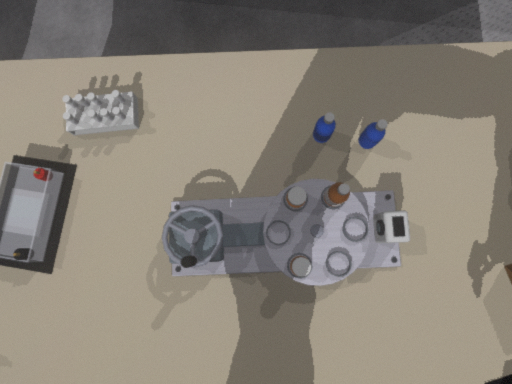

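View pics/side0.png

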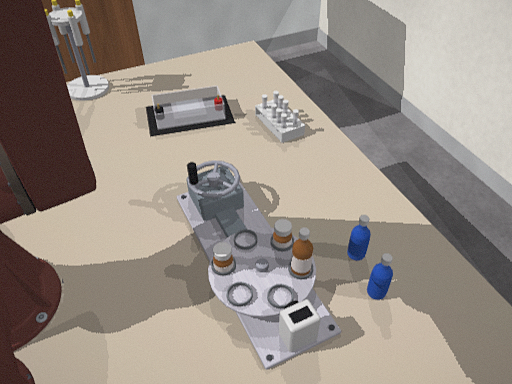

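```bash
cat > h.py <<'E'
import numpy as np
from workcell import cams
def pts(c,d,mask=None):
    k=cams.get_calibration(c); T=np.linalg.inv(k['camera_from_world'])
    v,u=np.nonzero((d>0) if mask is None else (mask&(d>0))); z=d[v,u]
    P=np.c_[(u-k['cx'])/k['fx']*z,(v-k['cy'])/k['fy']*z,z]
    return P@T[:3,:3].T+T[:3,3],u,v
E
python3 - <<'E'
from workcell import telemetry, cams, nets
import numpy as np
from scipy.optimize import least_squares
from h import pts
for c in ['top','side']:
    p,d=cams.grab_frame(c)
    P,u,v=pts(c,d)
    g=p[v,u].astype(int).max(1)
    near=np.hypot(P[:,0]-.52,P[:,1]-.08)<.09
    k=near&(P[:,2]>.11)&(g<60)
    K=P[k]; print(c,'knob n',k.sum(), K.mean(0).round(4),K.min(0).round(4),K.max(0).round(4))
    t=K[K[:,2]>.148]; print(' top',len(t),t.mean(0).round(4) if len(t) else '')
    m=near&(abs(P[:,2]-.096)<.006)&(g>70)
    Q=P[m]; r=np.hypot(Q[:,0]-.52,Q[:,1]-.08); Q=Q[(r>.045)&(r<.075)]
    f=least_squares(lambda a:np.hypot(Q[:,0]-a[0],Q[:,1]-a[1])-a[2],[.52,.08,.057],loss='soft_l1',f_scale=.003)
    print(' rim',len(Q),f.x.round(4),np.median(Q[:,2]).round(4))
    h=near&(np.hypot(P[:,0]-.52,P[:,1]-.08)<.03); print(' hub zmax',P[h][:,2].max().round(3))
    q=np.hypot(P[:,0]-.527,P[:,1]+.185)
    m=(abs(P[:,2]-.048)<.004)&(q<.14); Q=P[m]
    print(' tray minmax',Q.min(0).round(3),Q.max(0).round(3))
    m=(P[:,2]>.15)&(abs(P[:,0]-.6)<.06)&(abs(P[:,1]+.22)<.06); print(' bottle neck',P[m].mean(0).round(4),m.sum())
    for n in ['bottle','tray','wheel_hub','crank_knob']:
        print(n,[(round(r['p'],2),np.round(r['at'],4)) for r in nets.pinpoint(c,n)[:1]])
    m=(abs(P[:,2]-.097)<.004)&(P[:,1]<-.26)&(P[:,1]>-.42)&(abs(P[:,0]-.53)<.07); print(' reader top',P[m].mean(0).round(4),m.sum())
E
```

```text
top knob n 131 [0.4694 0.0746 0.1483] [0.46   0.068  0.1108] [0.4787 0.0855 0.16  ]
 top 91 [0.4691 0.0766 0.1562]
 rim 962 [0.5181 0.0792 0.0571] 0.0967
 hub zmax 0.103
 tray minmax [ 0.41  -0.315  0.044] [ 0.638 -0.066  0.052]
 bottle neck [ 0.5966 -0.2175  0.1731] 110
bottle [(0.92, array([ 0.5977, -0.2217,  0.0492]))]
tray [(0.85, array([ 0.5247, -0.1851,  0.0449]))]
wheel_hub [(0.9, array([0.5196, 0.0816, 0.0972]))]
crank_knob [(0.48, array([0.4709, 0.0795, 0.1268]))]
 reader top [ 0.5291 -0.3323  0.0981] 669
side knob n 153 [0.4682 0.07   0.1375] [0.4587 0.0635 0.1107] [0.4788 0.0848 0.156 ]
 top 52 [0.4688 0.0734 0.153 ]
 rim 477 [0.5184 0.0757 0.057 ] 0.0936
 hub zmax 0.1
 tray minmax [ 0.411 -0.321  0.044] [ 0.638 -0.069  0.052]
 bottle neck [ 0.5959 -0.2238  0.1669] 131
bottle [(0.93, array([ 0.7528, -0.2093, -0.0016]))]
tray [(0.85, array([ 0.524 , -0.1864,  0.0487]))]
wheel_hub [(0.66, array([0.5223, 0.078 , 0.0955]))]
crank_knob [(0.48, array([0.4641, 0.0739, 0.1268]))]
 reader top [ 0.5289 -0.3386  0.0965] 751
```

Emit:
play_rows(moves=[[[0,-2.4,0],0],[[-1.5,-2.4,1.5],0],[[-3,-2.4,3],0],[[-4.5,-2.4,4.5],0],[[-6,-2.4,6],0],[[-7.5,-2.4,7.5],0],[[-9,-2.4,9],0],[[-10.5,-2.4,10.5],0]], fingers=85)

```text
time_s: 2.1
tool_pos: [0.3256, -0.178, 0.2567]
tool_rot: [[0.277, 0.001, 0.961], [-0.961, -0.001, 0.277], [0.001, -1.0, 0.001]]
force: [1.3, -0.6, 0.1]
finger_gap: 0.994
```

Emit:
play_rows(moves=[[[-1.5,0,1.5],0],[[-3,0,3],0],[[-4.5,0,4.5],0],[[-6,0,6],0],[[-7.5,0,7.5],0],[[-8.2,0,8.3],0],[[-8.2,0,8.3],0],[[-8.2,0,8.3],0]])

```text
time_s: 3.1
tool_pos: [0.4671, 0.0746, 0.2564]
tool_rot: [[0.277, -0.001, 0.961], [-0.961, -0.0, 0.277], [0.0, -1.0, -0.001]]
force: [-0.3, -0.4, 0.7]
finger_gap: 0.994
```

```bash
cat > w.py <<'E'
from workcell import telemetry
import numpy as np,sys
s=telemetry.state(); R=s['tool_rot'];p=s['tool_pos']
print(s['time_s'],p.round(4) if hasattr(p,'round') else p,np.round(R,3).tolist(),np.round(s['force'],1),s['finger_gap'])
t=np.array([float(a) for a in sys.argv[1:4]]); print('units',(np.array(R).T@(t-p)/.025).round(2))
E
python3 w.py .469 .0755 .18
```

```text
3.1 [0.4671 0.0746 0.2564] [[0.277, -0.001, 0.961], [-0.961, -0.0, 0.277], [0.0, -1.0, -0.001]] [-0.3 -0.4  0.7] 0.9938647224598148
units [-0.01  3.06  0.08]
```

Emit:
play_rows(moves=[[[0,1,0.08],0],[[0,2,0.08],0],[[0,3,0.08],0],[[0,3.8,0.08],0],[[0,4.5,0.08],0],[[0,5.1,0.08],0],[[0,5.6,0.08],0],[[0,5.6,0.08],0]])

```text
time_s: 4.1
tool_pos: [0.4687, 0.075, 0.116]
tool_rot: [[0.276, -0.001, 0.961], [-0.961, -0.0, 0.276], [-0.0, -1.0, -0.001]]
force: [0.8, 0.6, 0.7]
finger_gap: 0.999
```

```bash
python3 w.py .469 .0755 .116; python3 - <<'E'
from workcell import cams
import cv2
for c in ['side','top']:
    p,d=cams.grab_frame(c)
    q=p[120:270,120:320] if c=='side' else p[150:310,110:310]
    cv2.imwrite(f'pics/{c}1.png',cv2.resize(q[:,:,::-1],None,fx=3.5,fy=3.5))
E
```

```text
4.1 [0.4687 0.075  0.116 ] [[0.276, -0.001, 0.961], [-0.961, -0.0, 0.276], [-0.0, -1.0, -0.001]] [0.8 0.6 0.7] 0.9989626849267811
units [-0.02  0.    0.02]
```

View pics/side1.png

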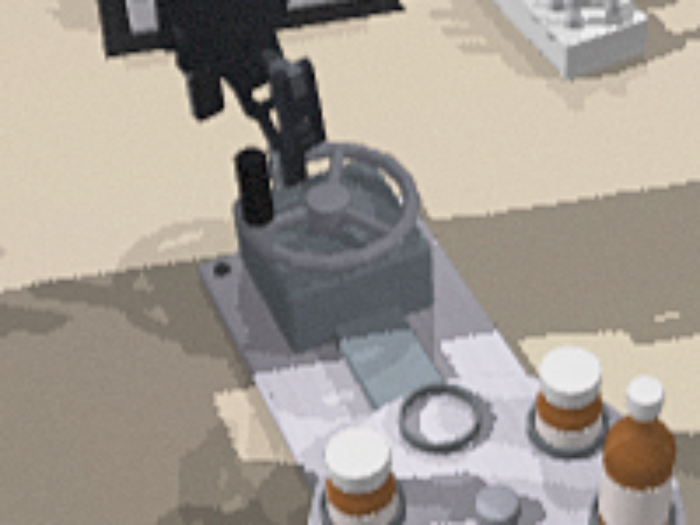

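View pics/top1.png

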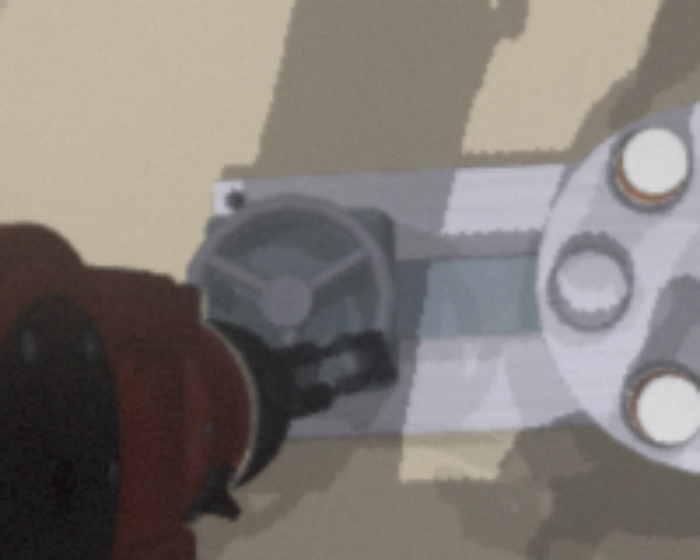

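```bash
python3 - <<'E'
from workcell import cams,telemetry
import cv2,numpy as np
from h import pts
s=telemetry.state();R=np.array(s['tool_rot']);p=np.array(s['tool_pos'])
for c,(a,b) in {'side':(120,120),'top':(110,150)}.items():
    k=cams.get_calibration(c);T=k['camera_from_world']
    im=cv2.imread(f'pics/{c}1.png')
    for o in [(0,0,0),(.042,-.013,0),(-.042,-.013,0),(0,-.06,0)]:
        w=p+R@np.array(o); q=T[:3,:3]@w+T[:3,3]; u=k['fx']*q[0]/q[2]+k['cx'];v=k['fy']*q[1]/q[2]+k['cy']
        u,v=(u-a)*3.5,(v-b)*3.5; print(c,o,round(u),round(v)); cv2.circle(im,(int(u),int(v)),5,(0,0,255) if o==(0,0,0) else (0,255,0),2)
    cv2.imwrite(f'pics/{c}1b.png',im)
    print(c,'cam pos',(-T[:3,:3].T@T[:3,3]).round(2))
E
```

```text
side (0, 0, 0) 256 199
side (0.042, -0.013, 0) 291 218
side (-0.042, -0.013, 0) 217 153
side (0, -0.06, 0) 245 131
side cam pos [ 0.28 -0.7   0.85]
top (0, 0, 0) 286 385
top (0.042, -0.013, 0) 353 364
top (-0.042, -0.013, 0) 208 409
top (0, -0.06, 0) 262 390
top cam pos [ 0.5  -0.08  0.86]
```

View pics/side1b.png

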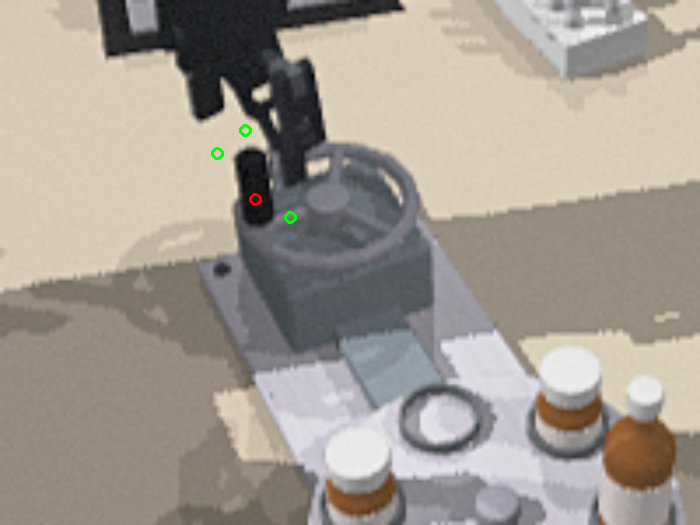

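View pics/top1b.png

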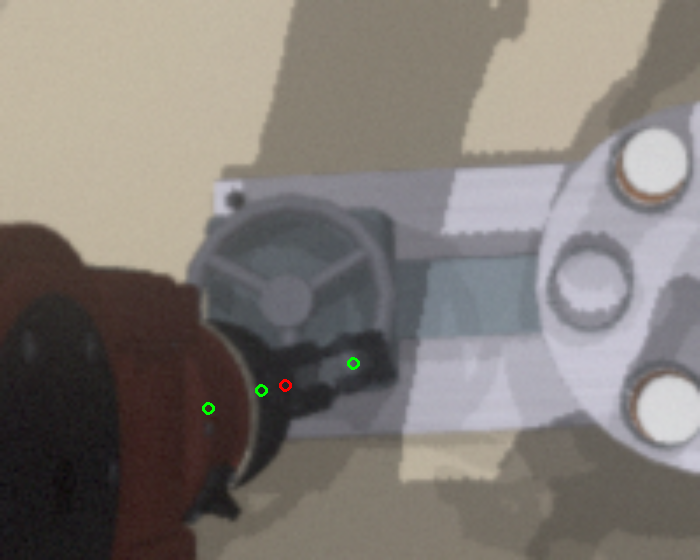

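```bash
python3 - <<'E'
from workcell import cams,telemetry
import cv2,numpy as np
from h import pts
s=telemetry.state();R=np.array(s['tool_rot']);p=np.array(s['tool_pos'])
for c in ['side','top']:
    im,d=cams.grab_frame(c); P,u,v=pts(c,d)
    L=(P-p)@R
    m=(np.abs(L[:,0])<.09)&(abs(L[:,2])<.06)&(L[:,1]>-.12)&(L[:,1]<.015)&(im[v,u].max(1)<75)
    print(c,m.sum())
    for x0 in np.arange(-.09,.09,.01):
        k=m&(L[:,0]>=x0)&(L[:,0]<x0+.01)
        if k.sum(): print(round(x0,2),k.sum(),'y max',L[k,1].max().round(3),'y min',L[k,1].min().round(3),'z',L[k,2].min().round(3),L[k,2].max().round(3))
E
```

```text
side 636
-0.08 2 y max -0.101 y min -0.108 z -0.012 -0.012
-0.07 36 y max -0.095 y min -0.12 z -0.015 0.001
-0.06 15 y max -0.097 y min -0.117 z -0.013 -0.002
-0.05 109 y max -0.05 y min -0.11 z -0.016 0.01
-0.04 20 y max -0.058 y min -0.12 z -0.018 0.009
-0.03 11 y max -0.108 y min -0.12 z -0.018 -0.009
-0.02 9 y max -0.033 y min -0.119 z -0.018 -0.005
-0.01 36 y max 0.014 y min -0.12 z -0.013 0.01
-0.0 145 y max 0.015 y min -0.038 z -0.012 0.009
0.01 6 y max 0.01 y min -0.016 z -0.002 0.002
0.02 3 y max -0.115 y min -0.12 z -0.018 -0.008
0.03 23 y max -0.108 y min -0.12 z -0.018 -0.004
0.04 33 y max -0.056 y min -0.116 z -0.017 -0.003
0.05 80 y max -0.056 y min -0.102 z -0.014 0.011
0.06 32 y max -0.098 y min -0.12 z -0.014 0.012
0.07 76 y max -0.096 y min -0.12 z -0.014 0.012
top 138
0.02 1 y max -0.115 y min -0.115 z -0.012 -0.012
0.03 47 y max -0.114 y min -0.12 z -0.017 0.016
0.04 44 y max -0.096 y min -0.117 z -0.016 0.015
0.05 1 y max -0.104 y min -0.104 z -0.012 -0.012
0.06 10 y max -0.103 y min -0.107 z -0.014 0.006
0.07 35 y max -0.102 y min -0.119 z -0.013 0.011
```

```bash
python3 - <<'E'
from workcell import cams,telemetry
import cv2,numpy as np
from h import pts
s=telemetry.state();R=np.array(s['tool_rot']);p=np.array(s['tool_pos'])
im,d=cams.grab_frame('side'); P,u,v=pts('side',d)
L=(P-p)@R
for x0 in np.arange(-.07,.07,.01):
  for y0 in np.arange(-.08,.03,.01):
    k=(L[:,0]>=x0)&(L[:,0]<x0+.01)&(L[:,1]>=y0)&(L[:,1]<y0+.01)&(abs(L[:,2])<.03)
    if k.sum(): print(f'{x0:.2f} {y0:.2f}',k.sum(),im[v[k],u[k]].mean(0).round(),L[k,2].mean().round(3))
cv2.imwrite('pics/s2.png',cv2.resize(im[140:200,165:225,::-1],None,fx=10,fy=10,interpolation=cv2.INTER_NEAREST))
E
```

```text
-0.05 -0.08 28 [45. 45. 46.] -0.003
-0.05 -0.07 32 [47. 46. 47.] -0.002
-0.05 -0.06 27 [37. 37. 39.] -0.002
-0.05 -0.05 10 [147. 137. 124.] -0.001
-0.04 -0.08 4 [32. 30. 32.] -0.002
-0.04 -0.07 3 [33. 30. 32.] -0.0
-0.04 -0.06 3 [64. 61. 59.] -0.003
-0.03 0.02 7 [83. 85. 92.] -0.002
-0.02 -0.04 3 [54. 52. 49.] -0.001
-0.02 0.02 4 [87. 88. 96.] -0.007
-0.01 -0.05 1 [112. 103.  94.] -0.008
-0.01 -0.04 21 [38. 37. 37.] -0.001
-0.01 -0.03 5 [87. 81. 75.] -0.01
-0.01 -0.02 4 [80. 77. 72.] -0.01
-0.01 -0.01 3 [56. 54. 53.] -0.01
-0.01 -0.00 3 [44. 44. 47.] -0.011
-0.01 0.01 3 [79. 79. 85.] -0.011
-0.01 0.02 7 [83. 83. 89.] -0.011
0.00 -0.04 36 [24. 24. 26.] -0.002
0.00 -0.03 23 [24. 22. 25.] -0.004
0.00 -0.02 26 [21. 21. 22.] -0.003
0.00 -0.01 27 [25. 25. 26.] -0.003
0.00 -0.00 23 [23. 22. 23.] -0.004
0.00 0.01 19 [63. 63. 67.] -0.005
0.00 0.02 53 [106. 107. 114.] 0.008
0.01 -0.04 3 [24. 24. 22.] 0.001
0.01 -0.02 1 [22. 24. 26.] -0.001
0.01 -0.00 2 [24. 27. 26.] -0.001
0.01 0.01 3 [25. 30. 29.] -0.0
0.01 0.02 26 [ 96.  96. 103.] -0.003
0.02 0.02 20 [100. 101. 107.] -0.009
0.03 0.02 20 [103. 103. 110.] -0.007
0.04 -0.08 9 [94. 94. 95.] -0.009
0.04 -0.07 8 [88. 92. 96.] -0.01
0.04 -0.06 11 [ 98.  98. 100.] -0.009
0.04 -0.05 2 [85. 90. 94.] -0.003
0.04 0.01 1 [123. 122. 131.] 0.002
0.04 0.02 25 [105. 105. 112.] -0.0
0.05 -0.08 22 [40. 41. 44.] -0.003
0.05 -0.07 27 [42. 44. 47.] -0.003
0.05 -0.06 12 [55. 56. 60.] -0.003
0.05 -0.05 2 [86. 90. 94.] -0.005
0.05 0.02 29 [108. 108. 116.] 0.009
0.06 0.02 33 [108. 108. 116.] 0.02
0.07 0.02 3 [108. 105. 114.] 0.028
```

View pics/s2.png

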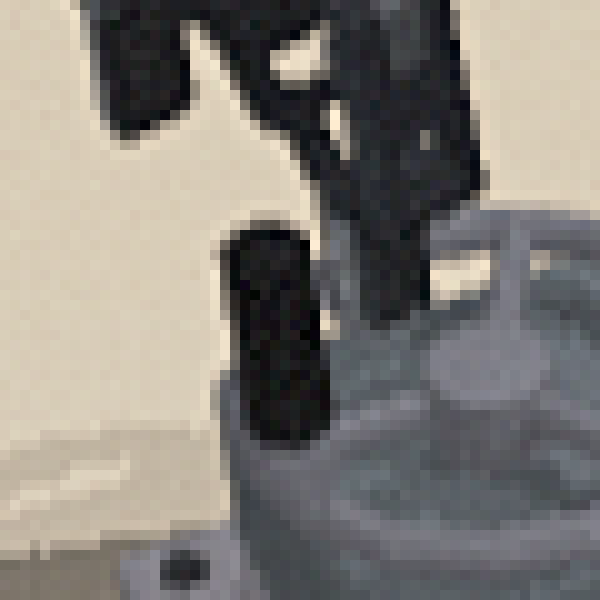

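Emit:
play_rows(moves=[[[0,0,0],0],[[0,0,0],0],[[0,0,0],0],[[0,0,0],0]], fingers=38)

```text
time_s: 4.85
tool_pos: [0.4695, 0.0756, 0.1165]
tool_rot: [[0.277, -0.0, 0.961], [-0.961, 0.0, 0.277], [-0.0, -1.0, -0.0]]
force: [0.2, -0.0, 0.4]
finger_gap: 0.447
```

```bash
cat > f.py <<'E'
from workcell import cams,telemetry
import cv2,numpy as np,sys
from h import pts
s=telemetry.state();R=np.array(s['tool_rot']);p=np.array(s['tool_pos'])
im,d=cams.grab_frame('side'); P,u,v=pts('side',d)
L=(P-p)@R
for x0 in np.arange(-.07,.07,.01):
    k=(L[:,0]>=x0)&(L[:,0]<x0+.01)&(L[:,1]>=-.1)&(L[:,1]<.012)&(abs(L[:,2])<.02)
    if k.sum(): print(f'{x0:.2f}',k.sum(),im[v[k],u[k]].mean(0).round(),'y',L[k,1].min().round(3),L[k,1].max().round(3),'z',L[k,2].mean().round(3))
cv2.imwrite(sys.argv[1],cv2.resize(im[130:200,160:230,::-1],None,fx=8,fy=8,interpolation=cv2.INTER_NEAREST))
print(s['time_s'],p.round(4),np.round(s['force'],1),s['finger_gap'])
E
python3 f.py pics/s3.png
```

```text
-0.06 4 [132. 124. 114.] y -0.099 -0.088 z -0.012
-0.05 18 [58. 57. 56.] y -0.099 -0.079 z -0.012
-0.04 8 [74. 72. 68.] y -0.092 -0.083 z -0.012
-0.03 47 [77. 75. 72.] y -0.089 -0.032 z -0.008
-0.02 120 [43. 42. 43.] y -0.1 -0.035 z -0.004
-0.01 28 [53. 51. 49.] y -0.04 0.01 z -0.007
0.00 99 [25. 24. 26.] y -0.04 0.011 z -0.005
0.01 14 [33. 32. 34.] y -0.099 0.012 z -0.005
0.02 69 [70. 71. 73.] y -0.1 -0.034 z -0.01
0.03 72 [39. 40. 42.] y -0.097 -0.043 z -0.004
0.04 28 [49. 49. 51.] y -0.098 -0.081 z -0.007
0.05 34 [48. 48. 49.] y -0.1 -0.083 z -0.0
4.85 [0.4695 0.0756 0.1165] [ 0.2 -0.   0.4] 0.4470920049976898
```

View pics/s3.png

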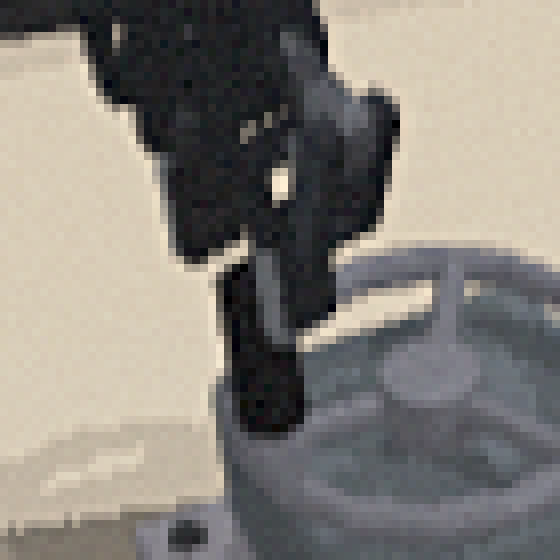

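Emit:
play_rows(moves=[[[0,0.3,0],0],[[0,0.6,0],0],[[0,0.6,0],0],[[0,0.6,0],0]])

```text
time_s: 5.4
tool_pos: [0.4694, 0.0755, 0.1014]
tool_rot: [[0.277, -0.0, 0.961], [-0.961, 0.0, 0.277], [-0.0, -1.0, -0.0]]
force: [0.7, 0.2, 1.8]
finger_gap: 0.448
```

```bash
python3 f.py pics/s4.png
```

```text
-0.06 3 [134. 125. 114.] y -0.097 -0.087 z -0.012
-0.05 18 [61. 59. 57.] y -0.099 -0.082 z -0.012
-0.04 11 [85. 83. 80.] y -0.098 0.008 z -0.009
-0.03 53 [72. 71. 71.] y -0.092 0.012 z -0.006
-0.02 99 [40. 40. 42.] y -0.1 0.01 z -0.005
-0.01 39 [58. 56. 56.] y -0.056 0.01 z -0.008
0.00 137 [49. 49. 52.] y -0.054 0.012 z -0.003
0.01 22 [84. 85. 91.] y -0.087 0.011 z -0.009
0.02 92 [74. 75. 78.] y -0.099 0.012 z -0.009
0.03 81 [51. 52. 55.] y -0.093 0.011 z -0.004
0.04 46 [72. 72. 78.] y -0.097 0.012 z -0.003
0.05 59 [71. 72. 78.] y -0.099 0.012 z 0.003
0.06 15 [106. 107. 114.] y 0.005 0.011 z 0.014
5.4 [0.4694 0.0755 0.1014] [0.7 0.2 1.8] 0.4482583026861789
```

View pics/s4.png

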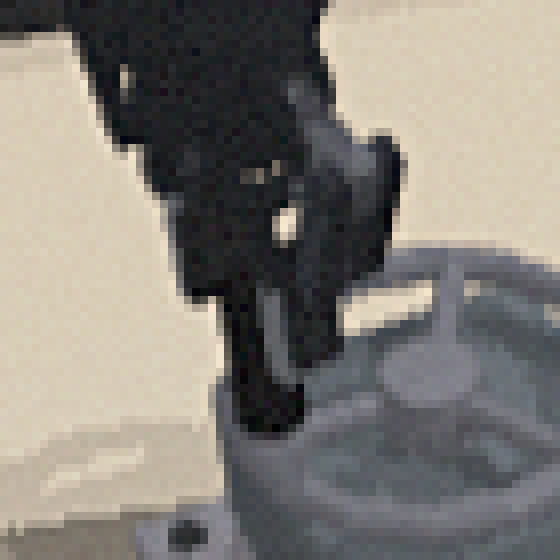

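Emit:
play_rows(moves=[[[0,0,0],0],[[0,0,0],0],[[0,0,0],0],[[0,0,0],0],[[0,0,0],0],[[0,0,0],0]], fingers=14)

```text
time_s: 6.2
tool_pos: [0.4696, 0.0756, 0.1019]
tool_rot: [[0.277, 0.001, 0.961], [-0.961, 0.0, 0.277], [-0.0, -1.0, 0.001]]
force: [-1.8, 0.2, 6.1]
finger_gap: 0.232
```

```bash
python3 f.py pics/s5.png|tail -1; python3 - <<'E'
# circle, clockwise from actual start angle; hub est
import numpy as np
hub=np.array([.5185,.078]); p0=np.array([.4694,.0755])
a0=np.arctan2(*(p0-hub)[::-1]); R=np.array([[.277,-.961],[.961,.277]]) # rows tool x, tool z
r=.05; N=40
print(np.degrees(a0),np.hypot(*(p0-hub)))
c=[hub+r*np.array([np.cos(a),np.sin(a)]) for a in a0-np.arange(N+1)*2*np.pi/N]
for i in range(0,N,8):
    print(i//8,[[float(x) for x in (R@(c[j]-c[i])/.025).round(2)] for j in range(i+1,i+9)])
E
```

```text
6.2 [0.4696 0.0756 0.1019] [-1.8  0.2  6.1] 0.23178132617490363
-177.0852167269639 0.04916360442441133
0 [[-0.3, 0.1], [-0.58, 0.24], [-0.83, 0.42], [-1.06, 0.64], [-1.24, 0.89], [-1.39, 1.17], [-1.49, 1.47], [-1.54, 1.78]]
1 [[-0.0, 0.31], [0.05, 0.62], [0.14, 0.92], [0.28, 1.2], [0.46, 1.46], [0.69, 1.68], [0.94, 1.87], [1.22, 2.01]]
2 [[0.3, 0.1], [0.61, 0.15], [0.92, 0.15], [1.23, 0.1], [1.53, 0.01], [1.81, -0.13], [2.07, -0.31], [2.29, -0.54]]
3 [[0.19, -0.25], [0.33, -0.53], [0.43, -0.83], [0.48, -1.14], [0.48, -1.45], [0.43, -1.76], [0.34, -2.06], [0.2, -2.34]]
4 [[-0.18, -0.26], [-0.4, -0.48], [-0.66, -0.66], [-0.94, -0.81], [-1.23, -0.91], [-1.54, -0.96], [-1.86, -0.96], [-2.17, -0.91]]
```

View pics/s5.png

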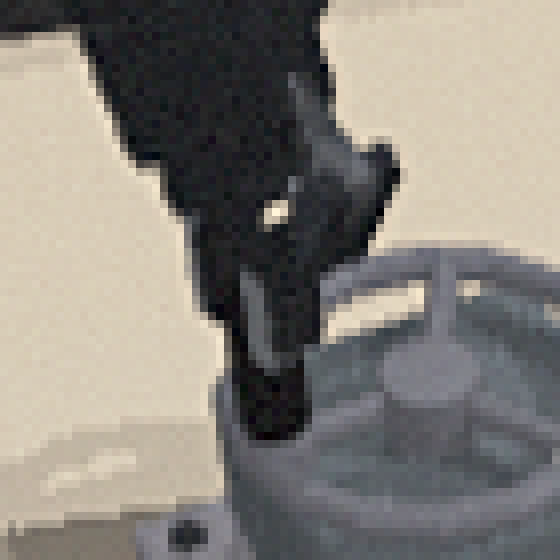

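Emit:
play_rows(moves=[[[-0.3,0,0.1],0],[[-0.58,0,0.24],0],[[-0.83,0,0.42],0],[[-1.06,0,0.64],0],[[-1.24,0,0.89],0],[[-1.39,0,1.17],0],[[-1.49,0,1.47],0],[[-1.54,0,1.78],0]])

```text
time_s: 7.25
tool_pos: [0.501, 0.1259, 0.1019]
tool_rot: [[0.278, -0.001, 0.961], [-0.961, 0.002, 0.278], [-0.002, -1.0, -0.0]]
force: [-4.6, 2.0, 7.8]
finger_gap: 0.227
```

```bash
python3 f.py pics/s6.png|tail -1; python3 - <<'E'
from workcell import cams
import cv2
p,d=cams.grab_frame('side'); cv2.imwrite('pics/s6.png',cv2.resize(p[110:370,150:350,::-1],None,fx=2.2,fy=2.2))
E
```

```text
7.25 [0.501  0.1259 0.1019] [-4.6  2.   7.8] 0.22687904647695079
```

View pics/s6.png

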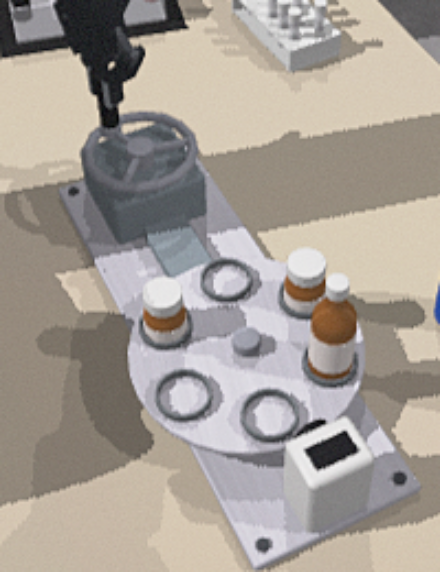

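Turning smoothly: the knob has moved round with the gripper, forces are small, and the bottle is edging clockwise towards the reader. Continuing.

Emit:
play_rows(moves=[[[0,0,0.31],0],[[0.05,0,0.62],0],[[0.14,0,0.92],0],[[0.28,0,1.2],0],[[0.46,0,1.46],0],[[0.69,0,1.68],0],[[0.94,0,1.87],0],[[1.22,0,2.01],0]])

```text
time_s: 8.35
tool_pos: [0.5593, 0.1096, 0.102]
tool_rot: [[0.277, 0.001, 0.961], [-0.961, 0.001, 0.277], [-0.0, -1.0, 0.002]]
force: [0.9, 3.6, 5.0]
finger_gap: 0.228
```

Emit:
play_rows(moves=[[[0.3,0,0.1],0],[[0.61,0,0.15],0],[[0.92,0,0.15],0],[[1.23,0,0.1],0],[[1.53,0,0.01],0],[[1.81,0,-0.13],0],[[2.07,0,-0.31],0],[[2.29,0,-0.54],0]])

```text
time_s: 9.35
tool_pos: [0.5607, 0.051, 0.1019]
tool_rot: [[0.277, -0.001, 0.961], [-0.961, 0.001, 0.277], [-0.001, -1.0, -0.0]]
force: [-3.4, 5.3, 9.5]
finger_gap: 0.231
```

```bash
python3 f.py pics/s7.png|tail -1; python3 - <<'E'
from workcell import cams
import cv2
p,d=cams.grab_frame('side'); cv2.imwrite('pics/s7.png',cv2.resize(p[110:370,150:350,::-1],None,fx=2.2,fy=2.2))
E
```

```text
9.35 [0.5607 0.051  0.1019] [-3.4  5.3  9.5] 0.23089078654670434
```

View pics/s7.png

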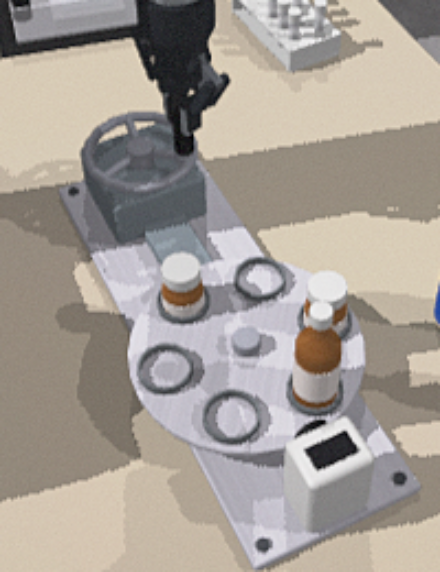

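Emit:
play_rows(moves=[[[0.19,0,-0.25],0],[[0.33,0,-0.53],0],[[0.43,0,-0.83],0],[[0.48,0,-1.14],0],[[0.48,0,-1.45],0],[[0.43,0,-1.76],0],[[0.34,0,-2.06],0],[[0.2,0,-2.34],0]])

```text
time_s: 10.45
tool_pos: [0.5076, 0.0306, 0.102]
tool_rot: [[0.278, 0.003, 0.961], [-0.961, 0.002, 0.278], [-0.001, -1.0, 0.003]]
force: [5.1, 8.4, 2.6]
finger_gap: 0.231
```

Emit:
play_rows(moves=[[[-0.18,0,-0.26],0],[[-0.4,0,-0.48],0],[[-0.66,0,-0.66],0],[[-0.94,0,-0.81],0],[[-1.23,0,-0.91],0],[[-1.54,0,-0.96],0],[[-1.86,0,-0.96],0],[[-2.17,0,-0.91],0]])

```text
time_s: 11.45
tool_pos: [0.4695, 0.0753, 0.1019]
tool_rot: [[0.277, 0.0, 0.961], [-0.961, -0.001, 0.277], [0.002, -1.0, -0.0]]
force: [1.8, -3.0, 8.5]
finger_gap: 0.233
```

Emit:
play_rows(moves=[[[0,0,0],0],[[0,0,0],0]])

```text
time_s: 11.7
tool_pos: [0.4694, 0.0761, 0.1019]
tool_rot: [[0.278, 0.0, 0.961], [-0.961, 0.0, 0.278], [-0.0, -1.0, 0.0]]
force: [1.5, 1.6, 8.5]
finger_gap: 0.233
```

```bash
cat > b.py <<'E'
from workcell import cams,nets,telemetry
import cv2,numpy as np,sys
from h import pts
for c in ['side','top']:
    p,d=cams.grab_frame(c)
    cv2.imwrite(f'pics/{c}{sys.argv[1]}.png',cv2.resize(p[:,:,::-1],None,fx=1.5,fy=1.5))
    P,u,v=pts(c,d); m=(P[:,2]>.152)&(np.hypot(P[:,0]-.528,P[:,1]+.24)<.1); print(c,'cap',P[m].mean(0).round(4),m.sum())
    for n in ['bottle','read_spot','tray']:
        print(c,n,[(round(r['p'],2),np.round(r['at'],4).tolist()) for r in nets.pinpoint(c,n)[:3]])
s=telemetry.state();print(s['time_s'],np.round(s['tool_pos'],4),np.round(s['force'],1))
E
python3 b.py 8
```

```text
side cap [ 0.5273 -0.2666  0.1686] 134
side bottle [(0.95, [0.7377, -0.3112, -0.0024]), (0.77, [0.7519, -0.2088, 0.0014]), (0.6, [0.5313, -0.2623, 0.0448])]
side read_spot [(0.64, [0.5285, -0.2592, 0.0492]), (0.26, [0.5197, 0.0773, 0.0964])]
side tray [(0.56, [0.5247, -0.1826, 0.0525])]
top cap [ 0.5277 -0.2601  0.1736] 120
top bottle [(0.66, [0.5291, -0.2635, 0.049]), (0.61, [0.755, -0.2084, 0.0022]), (0.6, [0.7329, -0.3165, -0.0007])]
top read_spot [(0.57, [0.5267, -0.2576, 0.0497])]
top tray [(0.68, [0.5279, -0.1824, 0.0454])]
12.1 [0.4694 0.076  0.1019] [1.6 1.9 8.2]
```

View pics/top8.png

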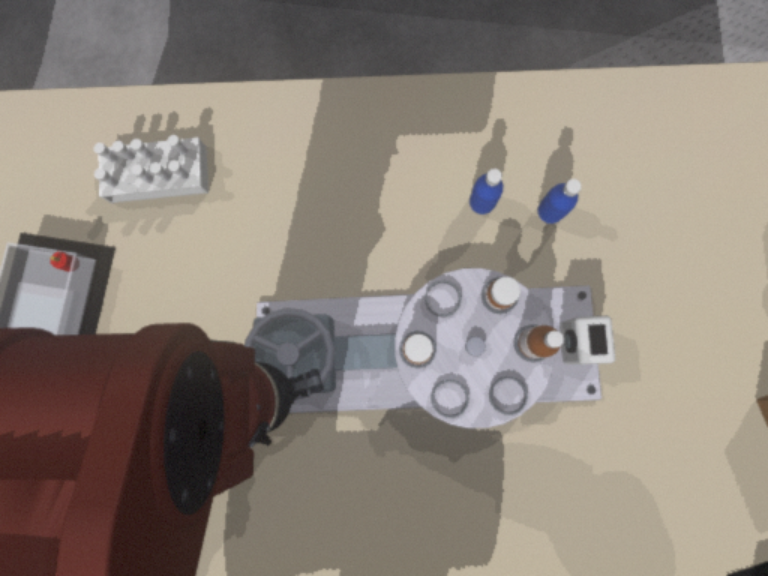

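The bottle (at pixel 542,341) now stands right in front of the lens (570,341). Releasing and backing straight up.

Emit:
play_rows(moves=[[[0,0,0],0],[[0,0,0],0],[[0,0,0],0],[[0,0,0],0],[[0,0,0],0]], fingers=60)

```text
time_s: 12.72
tool_pos: [0.4693, 0.0755, 0.1014]
tool_rot: [[0.277, -0.0, 0.961], [-0.961, -0.0, 0.277], [-0.0, -1.0, -0.0]]
force: [-1.3, -0.1, -0.0]
finger_gap: 0.697
```

Emit:
play_rows(moves=[[[0,-0.6,0],0],[[0,-1.4,0],0],[[0,-2.4,0],0],[[0,-3.6,0],0],[[0,-4.8,0],0],[[0,-6,0],0],[[0,-6,0],0],[[0,-6,0],0]])

```text
time_s: 13.72
tool_pos: [0.4691, 0.0755, 0.2509]
tool_rot: [[0.277, -0.001, 0.961], [-0.961, -0.0, 0.277], [-0.0, -1.0, -0.001]]
force: [-0.2, -0.1, -0.2]
finger_gap: 0.699
```

```bash
python3 b.py 9; python3 - <<'E'
from workcell import cams
import numpy as np
from h import pts
for c in ['side']:
    p,d=cams.grab_frame(c);P,u,v=pts(c,d);g=p[v,u].max(1)
    K=P[(np.hypot(P[:,0]-.5185,P[:,1]-.078)<.09)&(P[:,2]>.11)&(P[:,2]<.165)&(g<60)]
    print('knob',len(K),K.mean(0).round(4),K.max(0).round(3))
E
```

```text
side cap [ 0.5273 -0.2665  0.1684] 134
side bottle [(0.64, [0.754, -0.2107, -0.0017]), (0.63, [0.5316, -0.262, 0.0459]), (0.58, [0.735, -0.3131, -0.0026])]
side read_spot [(0.72, [0.5293, -0.2585, 0.0505])]
side tray [(0.91, [0.5265, -0.1832, 0.05])]
top cap [ 0.5278 -0.2601  0.1732] 121
top bottle [(0.94, [0.7347, -0.3146, -0.0007]), (0.66, [0.5297, -0.2649, 0.0505]), (0.57, [0.7554, -0.2056, -0.0034])]
top read_spot [(0.94, [0.5273, -0.2608, 0.0508])]
top tray [(0.93, [0.5252, -0.1812, 0.0465])]
14.125 [0.4693 0.0755 0.2512] [-0.2 -0.9  0.2]
knob 156 [0.4682 0.0682 0.1372] [0.479 0.086 0.156]
```

View pics/side9.png

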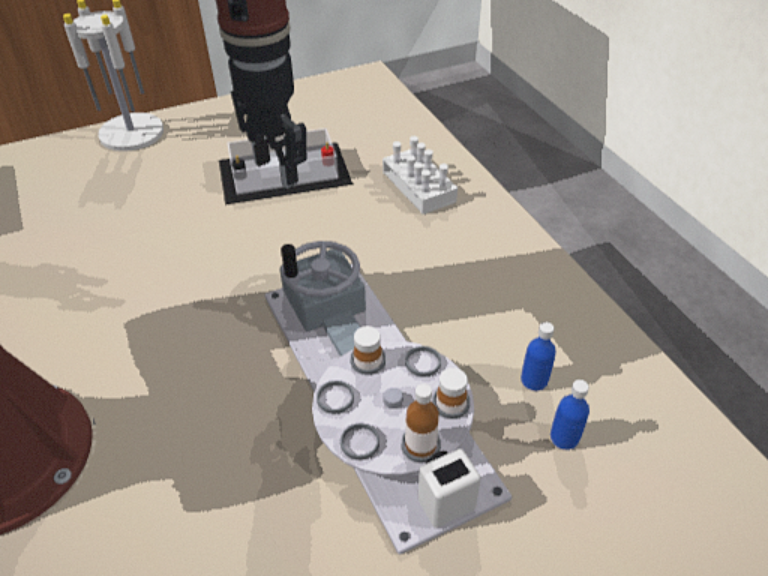

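```bash
python3 -c "
from workcell import ticket
print(ticket.sign_off())"
```

```text
the job is handed in; nothing more can be done
None
```

The amber bottle now stands upright in front of the reader's lens, and the job is handed in. It was one place away, so I pinched the knob and led the wheel one full turn clockwise. I then released the knob and backed straight up clear.

- **Position:** the last pictures put the bottle's base at about (0.530, -0.264) and the read spot at about (0.528, -0.260). That difference is within the measuring error.
- **Wheel:** the knob is back within about 2 mm of where it started, which is roughly 0.3° at the tray.
- **Forces and time:** the tool force readings stayed under about 11 N. I handed in at about 14 s, and the gripper was touching nothing.
- **Disagreement:** in the side camera the fingertips looked about 25 mm higher than the reported TCP implied. I therefore gripped with the TCP about 15 mm lower than first planned, and the knob was held firmly all the way round.
- **Look-alikes:** the networks sometimes ranked the blue bottles first. I ignored those and checked against the pictures.

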